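# Size an unmarked spacer bush in the gauge bar

## Task

The spacer bush standing alone on the plywood offcut has no size mark: find its size with the gauge bar. Try it upright, foot first, against the pockets one after the other from the smallest upward, pressing only gently, until you reach the first one that it enters; push it fully home there, let go and leave it standing in that pocket so that the size can be read. Leave the bushes in the tray and the other things on the bench where they are.

Things in the scene. Friction and masses are not known exactly. Their poses are not given: they have to be found in the camera images.
- gauge: Gauge bar: a bare aluminium bar 290 x 64 x 24 mm screwed flat to the bench, with five round blind pockets in a row along its length, their diameters growing in steps of 4 mm from one end to the other; one to five small dark punch marks beside each pocket count the size. Origin at the centre of its underside, z up, x along the bar from the smallest pocket towards the largest. It lies at any yaw. It must not be pressed harder than 40 N.
- pocket_1 (a point): Centre of the mouth (level with the bar's top face, 24 mm above the bench) of the smallest pocket, 25 mm in diameter. Every pocket is 14 mm deep with a flat floor, and the pockets are 54 mm apart; the axis of each is vertical.
- pocket_2 (a point): Centre of the mouth of the second pocket, 29 mm in diameter, 14 mm deep.
- pocket_3 (a point): Centre of the mouth of the third pocket, 33 mm in diameter, 14 mm deep.
- pocket_4 (a point): Centre of the mouth of the fourth pocket, 37 mm in diameter, 14 mm deep.
- pocket_5 (a point): Centre of the mouth of the largest pocket, 41 mm in diameter, 14 mm deep.
- offcut: Square plywood offcut 95 x 95 x 5 mm lying fixed on the bench; the bush to be sized stands on it. Origin at the centre of its underside.
- tray: Low grey plastic parts tray 150 x 85 mm, walls 22 mm high, floor and walls 5 mm thick, fixed; the two other bushes stand in it and stay there. Origin at the centre of its underside, x along its length.
- bush_a_mid (a point): One of three look-alike aluminium spacer bushes: upright tube 60 mm tall, wall 6 mm, ends chamfered 1.5 mm, outer diameter between 26 and 40 mm and about 1 mm less than its own pocket's; which one stands on the offcut varies. Point on its axis half-way up (30 mm above the foot), z along the axis. Seated it stands 46 mm out of the bar: grip its upper half. About 0.1 kg.
- bush_b_mid (a point): One of three look-alike aluminium spacer bushes: upright tube 60 mm tall, wall 6 mm, ends chamfered 1.5 mm, outer diameter between 26 and 40 mm and about 1 mm less than its own pocket's; which one stands on the offcut varies. Point on its axis half-way up (30 mm above the foot), z along the axis. Seated it stands 46 mm out of the bar: grip its upper half. About 0.1 kg.
- bush_c_mid (a point): One of three look-alike aluminium spacer bushes: upright tube 60 mm tall, wall 6 mm, ends chamfered 1.5 mm, outer diameter between 26 and 40 mm and about 1 mm less than its own pocket's; which one stands on the offcut varies. Point on its axis half-way up (30 mm above the foot), z along the axis. Seated it stands 46 mm out of the bar: grip its upper half. About 0.1 kg.
- bottle_mid (a point): Small clear hand-cleaner bottle with a white cap, 42 mm in diameter and 98 mm tall, standing beyond the bar; the point is half-way up. Not to be moved.
- stapler_mid (a point): Black desk stapler 140 x 34 x 48 mm lying beyond the bar; the point is half-way up, x along its length. Not to be moved.
There are look-alikes about, which are no part of the job. What is shaped like the part that bears bush_b_mid but blue or pink is not meant.

How it is judged:
By the outcome, as a careful person would: the job done as asked, in the order asked, and still so for the second after the job is handed in, with the robot touching nothing.
It also fails if it takes over 70 s, if anything falls off the work surface, if the arm or the gripper's body presses on something with over 40 N, if the wrist force passes 120 N, or if a joint passes its speed limit or range.

## Robot

A 6-joint arm with a two-finger parallel gripper is mounted at the origin on the work surface. World frame = base frame: x ahead of the robot, y to its left, z up, the work surface at z = 0. Lengths are in mm, angles in rad, forces in N, time in s.
With the tool pointing down it reaches from about 350 to 725 mm from the base axis. Payload 4.3 kg.
Tool frame: the origin (TCP) lies midway between the tips of the shut fingers; the grasp point (between the pads) lies 19 mm behind it (robot.grip_point_offset is the distance from the TCP to the grasp point, in mm); x points along the fingers, y is the direction in which the jaws open and shut, and the axes are right-handed (so a half turn about x gives the same grasp; the last joint's range is limited). The gripper opens to 85 mm and grips with 20 to 120 N. Pads are 22 mm wide; open, the fingers measure 114 mm over their backs; the gripper's body (76 mm by 85 mm) begins 54 mm behind the grasp point. The pads swing forward as they close: fully open they stand 13 mm farther back than shut.
Start: joints at [1.118, 0.377, 0.081, 1.274, 0, 1.46], TCP at [193.282, 541.584, 191.529] pointing down, gripper open.
Joint ranges: [-2.72, 2.72], [-0.84, 1.66], [-1.02, 1.22], [-1.77, 2.12], [-1.37, 1.28], [-3.14, 3.14]. Speed limits (rad/s): [2.57, 2.57, 3.14, 3.14, 3.14, 3.14].

## Interface

Orientations are given as a rotation vector (axis times angle).
In Python, from workcell import robot, grab_frame, get_calibration, search_frame, regions_of, tip_of gives the robot as it stands. The module is installed in compiled form; this text tells all that it offers.
- The arm moves only by the tool step_arm, never from a script. Its argument "deltas" is one flat list of numbers, 5 for each row, row after row: the opening, from 0 (shut) to 1 (fully open), then the shift along the tool's x, y, z in cm, then the turn about the tool's x in rad. A call has 1 to 5 rows; each row is the pose to reach, as a shift and turn from the pose measured when the call began, along the tool's axes at that moment; what a row does not reach only later rows make up. A row lasts 1/12 s, in which the tool goes at most 41.7 mm and 7.16 degrees, less where a joint would pass 70% of its speed; a pose out of reach is approached as far as the arm can. A call with a gripper value outside its range is refused whole. The fingers move at their own pace and stop on an object; "newtons" is the grip in N (left out, the last holds). Time passes only in rows, so rows that repeat a pose let the fingers close. It gives the time, the measured TCP pose, the force and the opening at its end, in the units of the state.
- robot.observe(): the state, without advancing time (a new reading comes with each control period).
- grab_frame(name): name is "scene" or "top" or "wrist"; returns the picture (420x560x3 uint8, blue, green, red); there is no depth.
- get_calibration(name): a dict with "intrinsics" (3x3 intrinsics, pixels), "T" (4x4, takes a point from camera to world coordinates). Camera axes: x right, y up, looking along -z (the intrinsics and any distortion apply to the point x, -y, -z); pixel columns grow to the right and rows downward; lengths in mm; the calibration is good to about 2 mm. A picture is of the moment at which its call begins: read the wrist's pose just before it. get_calibration takes no time and is no camera call; for the wrist camera it gives the pose at the moment of the call.
- robot.finish_job(): hands the job in, once; it reports no verdict.
Trained networks look in the newest picture that a camera, given by its name, has taken for a name from the list of things; names that differ only in an ending like _2 or _b are one class to them, and where a whole thing is asked for, a point or a joint stands for the part that bears it (a point fixed in the world has none). Each returns a list of dicts, best first, with "conf" (0 to 1); they miss things now and then, are a little off and sometimes report something else, mostly with a low value. They report only what shows in the picture. A call takes as long as a camera call. They do not tell look-alikes from the thing itself.
- search_frame(camera, target): "at" ([column, row] as shares, 0 to 1, of the picture: columns of its width, rows of its height, amid what is visible of it).
- regions_of(camera, target): "pixels" (420x560 bool, what is visible of it) and "at" ([column, row] as shares, 0 to 1, of the picture: columns of its width, rows of its height, amid what is visible of it).
- tip_of(camera, target): "at" ([column, row] as shares, 0 to 1, of the picture: columns of its width, rows of its height: a listed point, or the origin of a listed thing).
The state is a dict: "clock": time; "joint_positions": joint angles; "qd": joint speeds; "joint_torque": joint torques, N m; "eef_pos": TCP position; "orientation": TCP orientation; "contact_force": force on the tool from outside, world axes, zero at the start; "ft_torque": the same for the moment, N m; "gripper_width": finger opening in mm.
Only numpy, scipy, OpenCV 4.12 (cv2) and the standard library are available. Lean on these libraries where they do the work, as an engineer would, in place of code of your own. Each camera call takes 0.05 s, during which the arm holds its last target.

## Working session

There is one attempt and no reset: what is moved stays moved. The work goes in short steps, Python scripts to look and compute and a tool call to move; the robot and the scene stay as the last step left them, time stands still between calls to the robot, and variables do not carry over. Pictures are saved under pics/ and viewed, and the job is handed in when it is done.

Besides the shell and the picture viewer there is one more tool, called after "Request:" by a JSON object that holds its "fn" and its "kwargs", one argument or row to a line. step_arm: Moves the arm, as the interface text tells. Its arguments: {"type":"object","properties":{"deltas":{"type":"array","items":{"type":"number"}},"newtons":{"type":"number"}},"required":["deltas"]}

```bash
mkdir -p pics
python3 - <<'E'
from workcell import *
import cv2
s=robot.observe()
for k,v in s.items(): print(k,v)
for n in("scene","top","wrist"):
    f=grab_frame(n); cv2.imwrite(f"pics/{n}0.png",f)
    c=get_calibration(n); print(n,c)
E
```

```text
clock 0.0
joint_positions [1.11768306e+00 3.78090290e-01 7.96595376e-02 1.27441190e+00
 8.14035680e-06 1.46048524e+00]
qd [ 1.33165376e-03  1.69047726e-03 -1.53276893e-03 -9.62780851e-05
 -1.19301731e-03  1.81573261e-04]
joint_torque [-2.69839711e-04 -4.63604736e+01  2.69875163e+01  2.08620942e-02
 -2.13056519e-04 -1.23768550e-05]
eef_pos [192.950764   540.88776939 190.5584512 ]
orientation [ 0.26747062  1.5545836  -0.27056737]
contact_force [0.37343704 0.01704814 0.13998807]
ft_torque [ 0.0070191  -0.00270051 -0.00751121]
gripper_width 85.30714237486433
scene {'intrinsics': array([[430.90052887,   0.        , 282.38119455],
       [  0.        , 430.90052887, 209.83229958],
       [  0.        ,   0.        ,   1.        ]]), 'T': array([[ 8.21267506e-01, -4.95651969e-01,  2.82575316e-01,
         8.23576409e+02],
       [ 5.70375682e-01,  7.01250321e-01, -4.27690973e-01,
        -4.14671295e+02],
       [ 1.38298416e-02,  5.12422787e-01,  8.58621932e-01,
         8.10406863e+02],
       [ 0.00000000e+00,  0.00000000e+00,  0.00000000e+00,
         1.00000000e+00]])}
top {'intrinsics
[... 327 characters left out ...]
+01],
       [-1.05572878e-02,  1.48290984e-01,  9.88887419e-01,
         1.13400035e+03],
       [ 0.00000000e+00,  0.00000000e+00,  0.00000000e+00,
         1.00000000e+00]])}
wrist {'intrinsics': array([[376.95318199,   0.        , 282.05840002],
       [  0.        , 376.95318199, 205.08620833],
       [  0.        ,   0.        ,   1.        ]]), 'T': array([[ 3.36979295e-01, -8.94833151e-01, -2.92777368e-01,
         1.17343589e+02],
       [ 9.41507671e-01,  3.19321591e-01,  1.07689491e-01,
         5.68976925e+02],
       [-2.87399176e-03, -3.11941267e-01,  9.50097040e-01,
         3.72222999e+02],
       [ 0.00000000e+00,  0.00000000e+00,  0.00000000e+00,
         1.00000000e+00]])}
```

View pics/scene0.png

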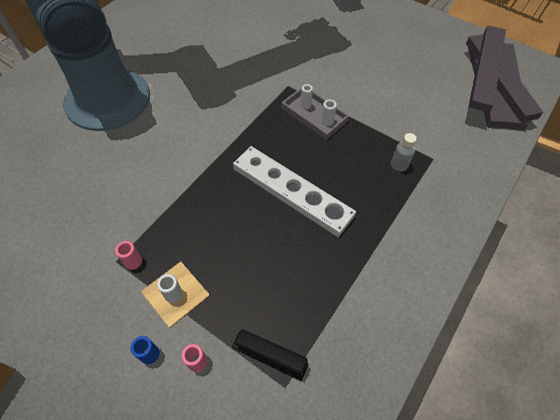

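View pics/top0.png

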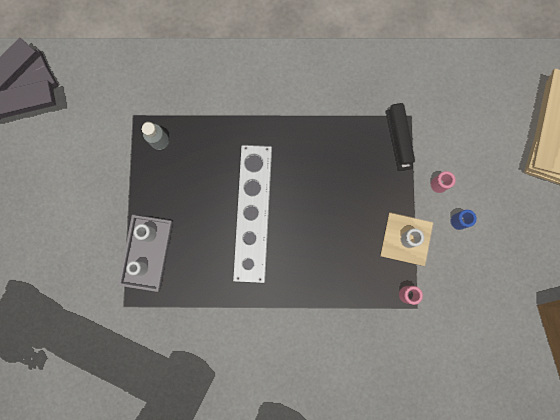

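View pics/wrist0.png

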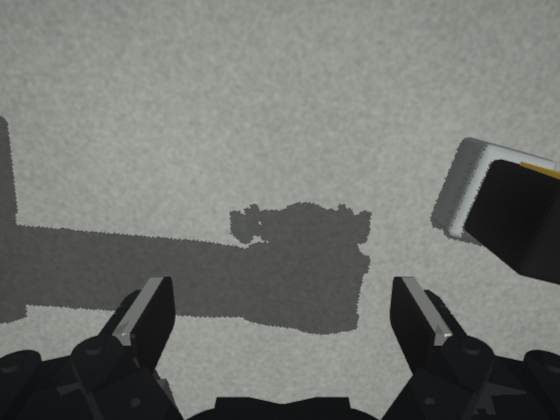

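```bash
cat > h.py <<'E'
from workcell import *
import numpy as np, cv2
from scipy.spatial.transform import Rotation as R
def ray(c,px):
    K=c["intrinsics"];T=c["T"]
    d=np.array([(px[0]-K[0,2])/K[0,0],-(px[1]-K[1,2])/K[1,1],-1.])
    return T[:3,3],T[:3,:3]@d
def onz(c,px,z):
    o,d=ray(c,px); return o+d*(z-o[2])/d[2]
def proj(c,P):
    K=c["intrinsics"];T=c["T"]
    p=T[:3,:3].T@(np.asarray(P,float)-T[:3,3])
    return np.array([K[0,0]*p[0]/-p[2]+K[0,2],K[1,1]*-p[1]/-p[2]+K[1,2]])
def tri(obs):
    A=np.zeros((3,3));b=np.zeros(3)
    for c,px in obs:
        o,d=ray(c,px);d=d/np.linalg.norm(d);M=np.eye(3)-np.outer(d,d);A+=M;b+=M@o
    return np.linalg.solve(A,b)
def st():
    s=robot.observe()
    Rm=R.from_rotvec(s["orientation"]).as_matrix()
    return s,np.array(s["eef_pos"]),Rm
E
python3 - <<'E'
from h import *
W=np.array([560,420])
for n in("top","scene"):
    grab_frame(n);c=get_calibration(n)
    for t,z in [("pocket_1",24),("pocket_2",24),("pocket_3",24),("pocket_4",24),("pocket_5",24),("bush_a_mid",35),("offcut",0),("gauge",0),("tray",0),("bottle_mid",49),("stapler_mid",24)]:
        for d in tip_of(n,t)[:6]:
            px=np.array(d["at"])*W
            print(n,t,round(d["conf"],2),px.round(1),onz(c,px,z).round(1))
        if t=="pocket_1": pass
print(robot.observe()["clock"])
s,p,Rm=st();print(Rm.round(3))
E
```

```text
top pocket_1 0.78 [249.3 189.2] [598.2  44.8  24. ]
top pocket_1 0.73 [250.3 239.3] [491.3  41.2  24. ]
top pocket_1 0.72 [247.5 262.2] [443.5  46.4  24. ]
top pocket_1 0.7 [252.8 162.3] [656.9  38.2  24. ]
top pocket_1 0.59 [250.2 215.3] [542.2  42.1  24. ]
top pocket_1 0.59 [141.  232.3] [505.3 272.2  24. ]
top pocket_2 0.78 [249.3 189.2] [598.2  44.8  24. ]
top pocket_2 0.73 [250.3 239.3] [491.3  41.2  24. ]
top pocket_2 0.72 [247.5 262.2] [443.5  46.4  24. ]
top pocket_2 0.7 [252.8 162.3] [656.9  38.2  24. ]
top pocket_2 0.59 [250.2 215.3] [542.2  42.1  24. ]
top pocket_2 0.59 [141.  232.3] [505.3 272.2  24. ]
top pocket_3 0.78 [249.3 189.2] [598.2  44.8  24. ]
top pocket_3 0.73 [250.3 239.3] [491.3  41.2  24. ]
top pocket_3 0.72 [247.5 262.2] [443.5  46.4  24. ]
top pocket_3 0.7 [252.8 162.3] [656.9  38.2  24. ]
top pocket_3 0.59 [250.2 215.3] [542.2  42.1  24. ]
top pocket_3 0.59 [141.  232.3] [505.3 272.2  24. ]
top pocket_4 0.78 [249.3 189.2] [598.2  44.8  24. ]
top pocket_4 0.73 [250.3 239.3] [491.3  41.2  24. ]
top pocket_4 0.72 [247.5 262.2] [443.5  46.4  24. ]
top pocket_
[... 2200 characters left out ...]
 171.7] [489.6  45.9  24. ]
scene pocket_5 0.67 [294.1 183.1] [546.7  48.4  24. ]
scene pocket_5 0.58 [255.1 163.7] [444.7  41.3  24. ]
scene bush_a_mid 0.75 [329.4 112.9] [505.3 262.3  35. ]
scene bush_a_mid 0.46 [272.  173.9] [497.   34.2  35. ]
scene offcut 0.82 [175.6 292.1] [ 493.1 -285.9    0. ]
scene gauge 0.9 [289.6 192.3] [543.9  35.9   0. ]
scene gauge 0.43 [295.  183.7] [540.9  62.4   0. ]
scene tray 0.7 [313.  115.6] [462. 261.   0.]
scene bottle_mid 0.96 [403.7 146.8] [702.6 259.9  49. ]
scene stapler_mid 0.94 [264.6 354.2] [ 708.8 -285.6   24. ]
scene stapler_mid 0.39 [313.9 198.7] [604.4  39.4  24. ]
1.35
[[ 0.     0.336  0.942]
 [ 0.     0.942 -0.336]
 [-1.     0.     0.   ]]
```

Run:
```python
import cv2
f=cv2.imread("pics/top0.png")
cv2.imwrite("pics/topbar.png",cv2.resize(f[140:290,225:280],None,fx=4,fy=4,interpolation=cv2.INTER_CUBIC))
cv2.imwrite("pics/topoff.png",cv2.resize(f[200:280,370:450],None,fx=7,fy=7,interpolation=cv2.INTER_CUBIC))
```

```text
(no output)
```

View pics/topbar.png

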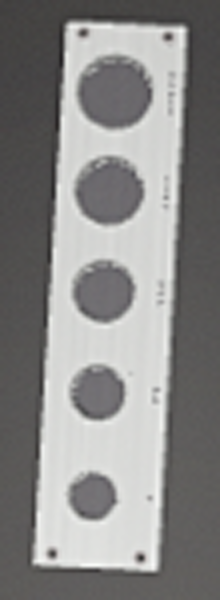

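View pics/topoff.png

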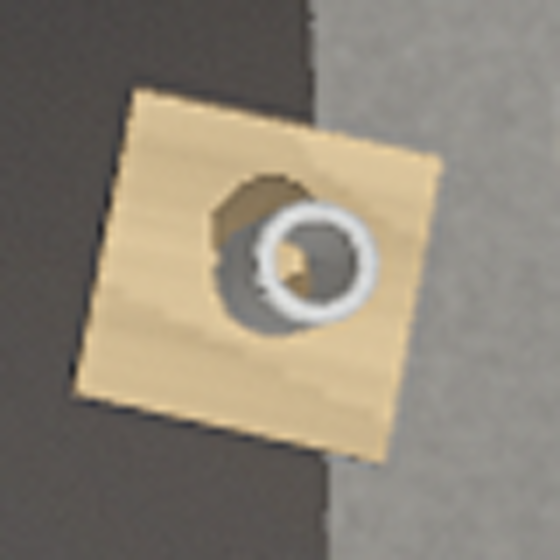

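Run:
```python
from h import *
f=cv2.imread("pics/top0.png");c=get_calibration("top")
b=f[140:290,225:280];u=cv2.cvtColor(cv2.resize(b,None,fx=8,fy=8,interpolation=cv2.INTER_CUBIC),cv2.COLOR_BGR2GRAY)
m=(u>150).astype(np.uint8)
cs,h=cv2.findContours(m,cv2.RETR_CCOMP,cv2.CHAIN_APPROX_NONE)
topx=lambda p:np.array([(p[0]+.5)/8-.5+225,(p[1]+.5)/8-.5+140])
P=[]
for k,ct in enumerate(cs):
    a=cv2.contourArea(ct)
    if h[0][k][3]<0 and a>50000:
        r=cv2.minAreaRect(ct); w=np.array([onz(c,topx(q),24)[:2] for q in cv2.boxPoints(r)]);print("bar",w.round(1),w.mean(0),[np.linalg.norm(w[i]-w[i-1]).round(1) for i in range(4)])
    if h[0][k][3]>=0 and a>3000:
        e=cv2.fitEllipse(cv2.convexHull(ct)); w=onz(c,topx(e[0]),24);P.append(w[:2]);print("hole",topx(e[0]).round(2),np.array(e[1])/8*2.1,w.round(1))
P=np.array(P);P=P[np.argsort(P[:,0])];print(np.diff(P,axis=0),np.linalg.norm(P[-1]-P[0]))
n="scene";g=cv2.imread("pics/scene0.png");c2=get_calibration(n)
cv2.imwrite("pics/scbush.png",cv2.resize(g[255:325,130:220],None,fx=6,fy=6,interpolation=cv2.INTER_CUBIC))
cv2.imwrite("pics/scbar.png",cv2.resize(g[140:240,225:365],None,fx=5,fy=5,interpolation=cv2.INTER_CUBIC))
print("bush top",onz(c,(415.3,237.4),65))
```

```text
bar [[404.7  76.8]
 [696.5  64.6]
 [692.4  -3.5]
 [401.1  11.3]] [548.70363195  37.28307366] [np.float64(65.6), np.float64(292.1), np.float64(68.2), np.float64(291.7)]
hole [247.69 263.65] [24.92099762 25.12233467] [440.5  46.   24. ]
hole [249.03 237.74] [28.64866705 28.95774622] [494.6  44.   24. ]
hole [250.48 212.36] [32.13350515 32.75428305] [548.4  41.6  24. ]
hole [251.9  187.23] [35.90072422 36.43775654] [602.5  39.4  24. ]
hole [253.33 162.54] [38.93042107 39.97029133] [656.3  37.   24. ]
[[54.12988918 -2.02414546]
 [53.80242499 -2.31719429]
 [54.05235903 -2.28161964]
 [53.84503144 -2.35853422]] 216.01650083740046
bush top [ 493.1533348 -294.9537018   65.       ]
```

View pics/scbush.png

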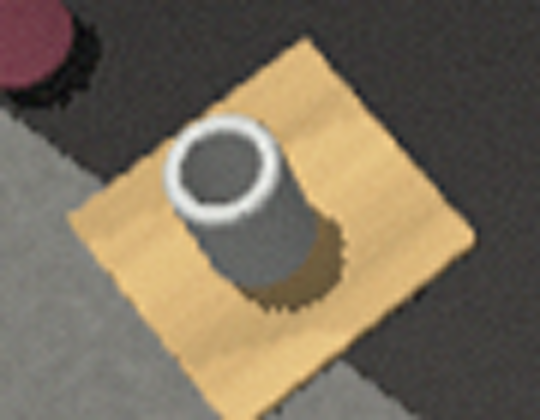

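View pics/scbar.png

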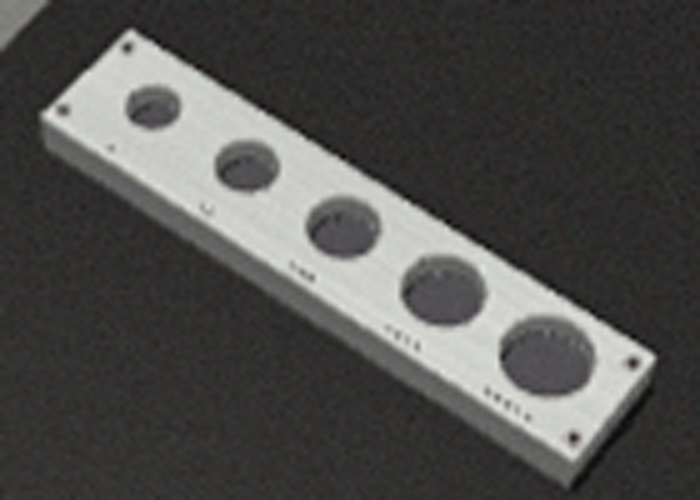

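Request:
{"fn": "step_arm", "kwargs": {
  "deltas": [1,0,-11,26,0,1,0,-11,26,0,1,0,-11,26,0,1,0,-11,26,0,1,0,-11,26,0]
}}

```text
clock: 1.77
eef_pos: [347.8, 399.3, 191.7]
orientation: [0.269, 1.554, -0.268]
contact_force: [-0.0, 0.3, -0.0]
gripper_width: 85.4
```

Run:
```python
from h import *
s,p,Rm=st();print(s["clock"],p,s["joint_positions"].round(3) if hasattr(s["joint_positions"],"round") else s["joint_positions"]);print(Rm.round(3),s["contact_force"])
for t in [(480,0),(493,-295)]:
    d=np.array([*t,p[2]])-p; print((Rm.T@d/10).round(2))
c=get_calibration("scene");print(onz(c,(167,283),65),onz(c,(334.6,211.2),24),onz(c,(225+153/5,140+107/5),24))
```

```text
1.7667 [347.75240374 399.31846225 191.70420435] [ 0.734  0.283 -0.051  1.235  0.     1.077]
[[ 0.     0.336  0.942]
 [ 0.     0.942 -0.336]
 [-1.     0.001  0.   ]] [-0.01762955  0.25331987 -0.00334082]
[-1.000e-02 -3.318e+01  2.586e+01]
[-2.000e-02 -6.053e+01  3.698e+01]
[ 495.11534308 -292.26890635   65.        ] [657.35349941  38.34357286  24.        ] [441.76320245  47.29569115  24.        ]
```

Request:
{"fn": "step_arm", "kwargs": {
  "deltas": [1,0,-14,14,0,1,0,-14,14,0,1,0,-14,14,0,1,0,-14,14,0,1,0,-14,14,0]
}}

```text
clock: 2.18
eef_pos: [433.6, 217.8, 191.9]
orientation: [0.27, 1.553, -0.269]
contact_force: [0.1, 0.7, -0.0]
gripper_width: 85.3
```

Request:
{"fn": "step_arm", "kwargs": {
  "deltas": [1,0,-13.6,14.1,0,1,0,-13.6,14.1,0,1,0,-13.6,14.1,0,1,0,-13.6,14.1,0,1,0,-13.6,14.1,0]
}}

```text
clock: 2.6
eef_pos: [521.7, 39.3, 192.2]
orientation: [0.271, 1.551, -0.271]
contact_force: [0.3, 0.5, 0.1]
gripper_width: 85.3
```

Request:
{"fn": "step_arm", "kwargs": {
  "deltas": [1,0,0,0,0,1,0,0,0,0]
}}

```text
clock: 2.77
eef_pos: [522.4, 37.5, 192.0]
orientation: [0.274, 1.551, -0.274]
contact_force: [-0.3, 0.4, 0.5]
gripper_width: 85.2
```

Run:
```python
from h import *
import pickle
s,p,Rm=st();print(s["clock"],p);c=get_calibration("wrist");f=grab_frame("wrist")
cv2.imwrite("pics/w1.png",f);pickle.dump((p,Rm,c),open("w1.pkl","wb"))
g=cv2.cvtColor(f,cv2.COLOR_BGR2GRAY)
print((Rm.T@(np.array([494,-293.6,p[2]])-p)/10).round(2))
for a in range(5): print(proj(c,(440.5+54*a+.6,46.6-2.25*a,24)))
```

```text
2.7667 [522.40022552  37.54785966 191.99042548]
[ 2.000e-02 -3.209e+01  8.650e+00]
[259.97527891  82.2195069 ]
[278.75051714 140.84799427]
[295.8593652  194.27292927]
[311.51424618 243.1576348 ]
[325.89294997 288.05728632]
```

View pics/w1.png

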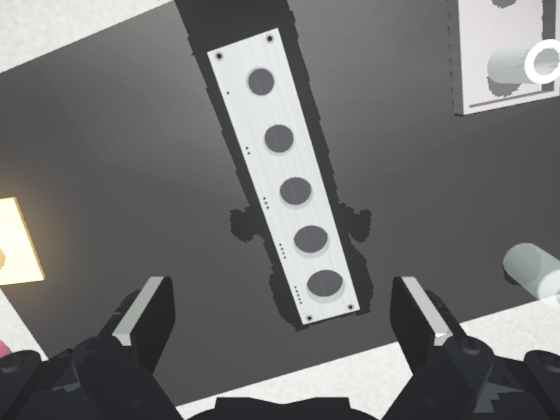

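Run:
```python
from h import *
import pickle
p,Rm,c=pickle.load(open("w1.pkl","rb"));f=cv2.imread("pics/w1.png")
g=cv2.cvtColor(f,cv2.COLOR_BGR2GRAY);u=cv2.resize(g,None,fx=4,fy=4,interpolation=cv2.INTER_CUBIC)
for a in range(5):
    q=proj(c,(440.5+54*a+.6,46.6-2.25*a,24));x,y=(q*4).astype(int);h=92
    r=u[y-h:y+h,x-h:x+h];
    for th in(205,):
        m=(r<th).astype(np.uint8);cs,_=cv2.findContours(m,cv2.RETR_EXTERNAL,cv2.CHAIN_APPROX_NONE)
        best=min([k for k in cs if cv2.contourArea(k)>3000],key=lambda k:np.hypot(*(np.array(cv2.minEnclosingCircle(k)[0])-h)))
        hull=cv2.convexHull(best)[:,0]
        w=np.array([onz(c,((k+[x-h,y-h]+.5)/4-.5),24)[:2] for k in best[:,0]])
        A=np.c_[2*w,np.ones(len(w))];s=np.linalg.lstsq(A,(w**2).sum(1),rcond=None)[0]
        print(a+1,th,s[:2].round(2),"d",2*np.sqrt(s[2]+s[:2]@s[:2]).round(2))
cv2.imwrite("pics/w1z.png",cv2.resize(f[20:330,200:380],None,fx=2.5,fy=1.9))
```

```text
1 205 [440.46  46.95] d 24.56
2 205 [493.5   44.61] d 28.24
3 205 [547.21  42.37] d 32.32
4 205 [599.71  40.27] d 34.66
5 205 [652.99  37.78] d 38.14
```

Request:
{"fn": "step_arm", "kwargs": {
  "deltas": [1,0,-16,4.3,0,1,0,-16,4.3,0,1,0,-16,4.3,0,1,0,-16,4.3,0,1,0,-16,4.3,0]
}}

```text
clock: 3.23
eef_pos: [507.1, -130.8, 192.1]
orientation: [0.274, 1.551, -0.278]
contact_force: [0.9, 0.0, -0.0]
gripper_width: 85.8
```

Request:
{"fn": "step_arm", "kwargs": {
  "deltas": [1,4,-15.9,4.4,0,1,4,-15.9,4.4,0,1,4,-15.9,4.4,0,1,4,-15.9,4.4,0,1,4,-15.9,4.4,0]
}}

```text
clock: 3.65
eef_pos: [492.9, -298.5, 150.9]
orientation: [0.275, 1.552, -0.282]
contact_force: [0.2, 0.2, -0.2]
gripper_width: 85.1
```

Request:
{"fn": "step_arm", "kwargs": {
  "deltas": [1,0,0,0,0,1,0,0,0,0]
}}

```text
clock: 3.82
eef_pos: [492.9, -296.9, 150.5]
orientation: [0.275, 1.553, -0.28]
contact_force: [0.4, 0.5, -0.2]
gripper_width: 85.5
```

Run:
```python
from h import *
import pickle
s,p,Rm=st();print(s["clock"],p);c=get_calibration("wrist");f=grab_frame("wrist")
cv2.imwrite("pics/w2.png",f);pickle.dump((p,Rm,c),open("w2.pkl","wb"))
print(proj(c,(494,-293.6,65)),proj(c,(494,-293.6,5)))
print(Rm.round(3), (Rm.T@(np.array([494,-293.6,31])-p)/10).round(2))
```

```text
3.8167 [ 492.9096239  -296.90293105  150.45919783]
[286.90172963 195.92729712] [286.37588402 176.43200981]
[[-0.001  0.347  0.938]
 [-0.003  0.938 -0.347]
 [-1.    -0.003  0.   ]] [11.94  0.38 -0.02]
```

View pics/w2.png

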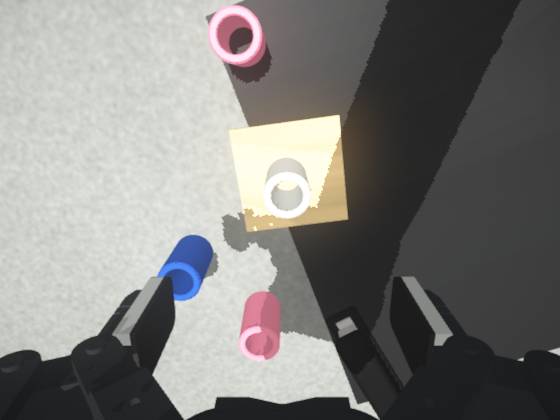

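Request:
{"fn": "step_arm", "kwargs": {
  "deltas": [1,6,0.4,0,0,1,11.9,0.4,-0.05,0,1,11.9,0.4,-0.05,0,1,11.9,0.4,-0.05,0,1,11.9,0.4,-0.05,0],
  "newtons": 30
}}

```text
clock: 4.28
eef_pos: [492.7, -289.4, 31.1]
orientation: [0.275, 1.557, -0.275]
contact_force: [-0.3, -0.3, 0.6]
gripper_width: 85.5
```

Request:
{"fn": "step_arm", "kwargs": {
  "deltas": [0,0,0,0,0,0,0,0,0,0,0,0,0,0,0,0,0,0,0,0,0,0,0,0,0]
}}

```text
clock: 4.7
eef_pos: [493.7, -290.1, 32.5]
orientation: [0.274, 1.555, -0.276]
contact_force: [0.6, -0.8, -0.2]
gripper_width: 25.6
```

Request:
{"fn": "step_arm", "kwargs": {
  "deltas": [0,0,0,0,0,0,0,0,0,0,0,0,0,0,0,0,0,0,0,0,0,0,0,0,0]
}}

```text
clock: 5.12
eef_pos: [493.6, -290.2, 32.4]
orientation: [0.274, 1.555, -0.276]
contact_force: [0.2, 0.1, -0.2]
gripper_width: -0.1
```

Run:
```python
from h import *
import pickle
s,p,Rm=st();print(s["clock"],p,s["gripper_width"]);c=get_calibration("wrist");f=grab_frame("wrist")
cv2.imwrite("pics/w3.png",f);pickle.dump((p,Rm,c),open("w3.pkl","wb"))
```

```text
5.1167 [ 493.58691089 -290.16005153   32.4211851 ] -0.0916736391003734
```

View pics/w3.png

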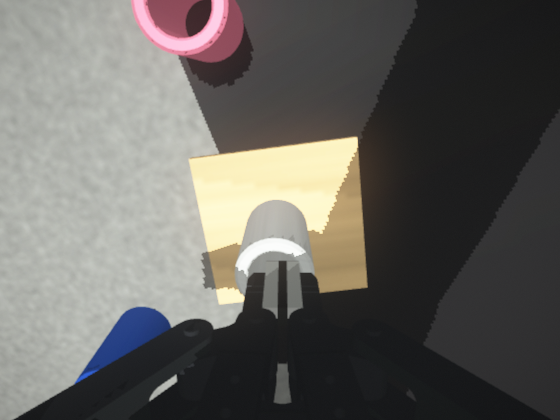

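Run:
```python
from h import *
import pickle
p,Rm,c=pickle.load(open("w3.pkl","rb"))
for P in [(493.6,-293.2,65),(493.6,-293.2,5),p,p+Rm@[-19,0,0],(470,-285,65)]: print(np.round(P,1),proj(c,P).round(1))
for n in("scene","top"):
    f=grab_frame(n);cc=get_calibration(n);q=proj(cc,(493,-293,40)).astype(int)
    cv2.imwrite(f"pics/{n}3.png",cv2.resize(f[q[1]-50:q[1]+50,q[0]-60:q[0]+60],None,fx=6,fy=6,interpolation=cv2.INTER_CUBIC));print(q)
```

```text
[ 493.6 -293.2   65. ] [274.7 275.4]
[ 493.6 -293.2    5. ] [276.9 226.2]
[ 493.6 -290.2   32.4] [281.5 243.3]
[ 493.6 -290.1   51.4] [281.4 259.6]
[ 470 -285   65] [273.4 222.6]
[168 287]
[411 238]
```

View pics/scene3.png

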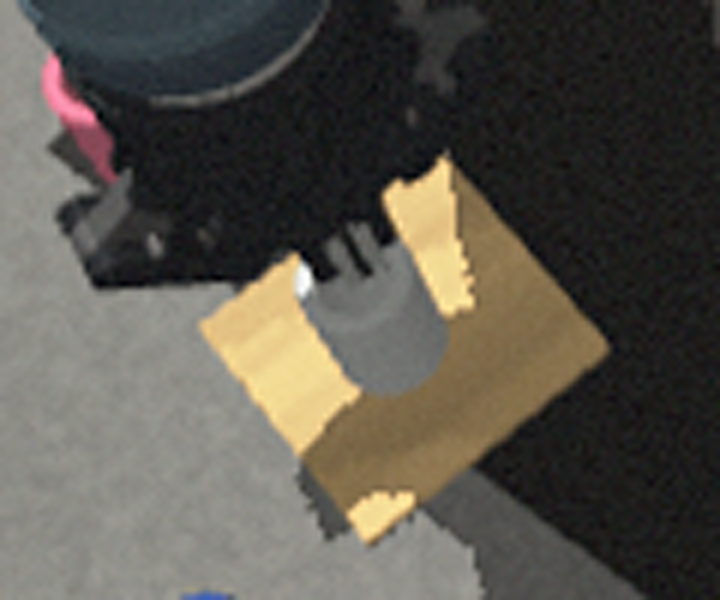

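View pics/top3.png

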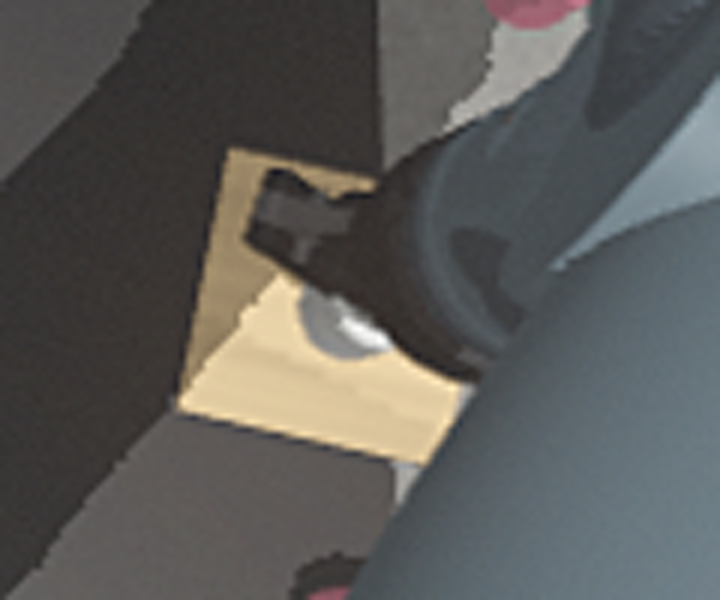

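Run:
```python
from h import *
f=cv2.imread("pics/w3.png")
cv2.imwrite("pics/w3z.png",cv2.resize(f[190:340,200:370],None,fx=4.5,fy=4,interpolation=cv2.INTER_CUBIC))
```

```text
(no output)
```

View pics/w3z.png

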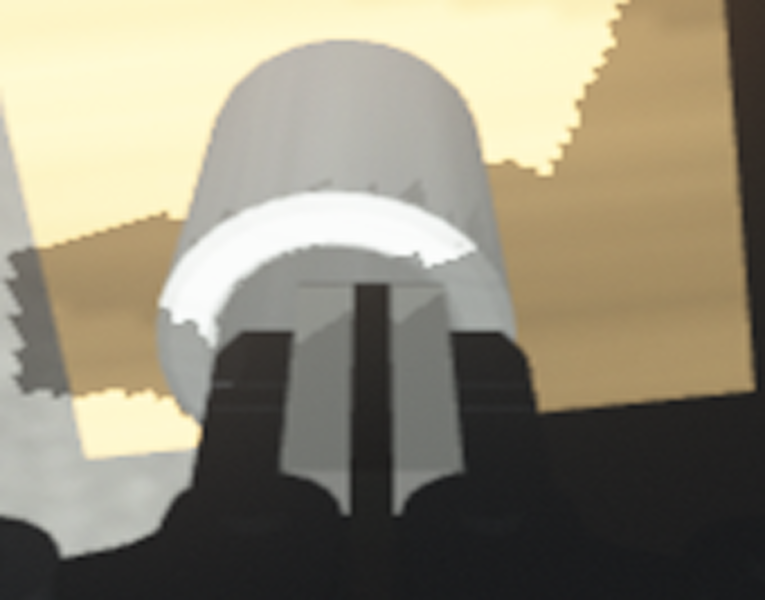

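Run:
```python
from h import *
import pickle
for w in("w2.pkl","w3.pkl"):
    p,Rm,c=pickle.load(open(w,"rb")); print(w)
    for x in(0,-13,-25,-35,-45):
        for y in (0,-42.7,42.7): print(x,y,[proj(c,p+Rm@np.array([x,y,z])).round(0) for z in(-11,0,11)])
    T=c["T"]; print("cam in tool",(Rm.T@(T[:3,3]-p)).round(1)); print((Rm.T@T[:3,:3]).round(3))
print(robot.grip_point_offset, robot.observe()["gripper_width"])
```

```text
w2.pkl
0 0 [array([282., 224.]), array([282., 243.]), array([282., 262.])]
0 -42.7 [array([199., 224.]), array([200., 243.]), array([202., 262.])]
0 42.7 [array([364., 224.]), array([363., 243.]), array([362., 262.])]
-13 0 [array([281., 233.]), array([281., 254.]), array([282., 274.])]
-13 -42.7 [array([193., 233.]), array([195., 254.]), array([196., 274.])]
-13 42.7 [array([370., 233.]), array([368., 254.]), array([367., 274.])]
-25 0 [array([281., 244.]), array([281., 265.]), array([281., 287.])]
-25 -42.7 [array([187., 244.]), array([189., 265.]), array([191., 287.])]
-25 42.7 [array([376., 244.]), array([374., 265.]), array([372., 287.])]
-35 0 [array([281., 253.]), array([281., 276.]), array([281., 298.])]
-35 -42.7 [array([181., 253.]), array([183., 276.]), array([185., 298.])]
-35 42.7 [array([381., 253.]), array([379., 276.]), array([377., 298.])]
-45 0 [array([281., 264.]), array([281., 288.]), array([281., 311.])]
-45 -42.7 [array([175., 264.]), array([177., 288.]), array([180., 311.])]
-45 42.7 [array([388., 264.]), array([385., 288.]), array([383., 311.])]
cam in tool [-
[... 625 characters left out ...]
4.]), array([189., 265.]), array([191., 287.])]
-25 42.7 [array([376., 244.]), array([374., 265.]), array([372., 287.])]
-35 0 [array([281., 253.]), array([281., 276.]), array([281., 298.])]
-35 -42.7 [array([181., 253.]), array([183., 276.]), array([185., 298.])]
-35 42.7 [array([381., 253.]), array([379., 276.]), array([377., 298.])]
-45 0 [array([281., 264.]), array([281., 288.]), array([281., 311.])]
-45 -42.7 [array([175., 264.]), array([177., 288.]), array([180., 311.])]
-45 42.7 [array([388., 264.]), array([385., 288.]), array([383., 311.])]
cam in tool [-181.4    0.6  -80.7]
[[ 0.001  0.312 -0.95 ]
 [ 1.     0.     0.002]
 [ 0.001 -0.95  -0.312]]
18.700000000000003 0.1903301846273402
```

Run:
```python
from h import *
c=get_calibration("scene")
for z in(32,50,60,65,70,80): print(z,[proj(c,np.array([493.6,-290.2,z])+d).round(1) for d in([0,0,0],[10,-4,0],[-10,4,0])])
f=cv2.imread("pics/scene3.png");cv2.imwrite("pics/scene3z.png",cv2.resize(f[180:420,260:480],None,fx=3,fy=2.5,interpolation=cv2.INTER_CUBIC))
```

```text
32 [array([170.9, 288.1]), array([173.5, 292.7]), array([168.4, 283.6])]
50 [array([168.9, 284.7]), array([171.5, 289.3]), array([166.4, 280.1])]
60 [array([167.7, 282.7]), array([170.3, 287.4]), array([165.2, 278.1])]
65 [array([167.2, 281.7]), array([169.8, 286.4]), array([164.6, 277. ])]
70 [array([166.6, 280.7]), array([169.2, 285.4]), array([164., 276.])]
80 [array([165.4, 278.6]), array([168. , 283.3]), array([162.8, 273.9])]
```

View pics/scene3z.png

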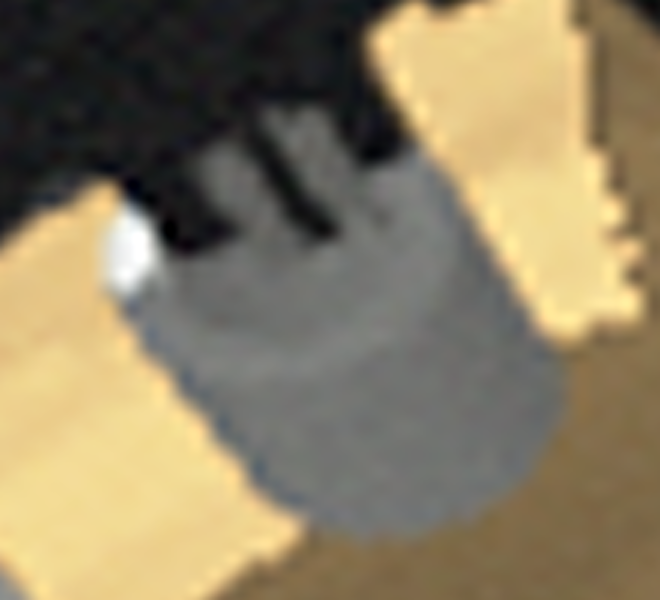

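Request:
{"fn": "step_arm", "kwargs": {
  "deltas": [1,-1,-0.3,0.1,0,1,-1,-0.3,0.1,0,1,-1,-0.3,0.1,0,1,-1,-0.3,0.1,0,1,-1,-0.3,0.1,0]
}}

```text
clock: 5.68
eef_pos: [493.5, -293.3, 42.4]
orientation: [0.274, 1.555, -0.276]
contact_force: [0.9, 0.0, -1.1]
gripper_width: 60.6
```

Request:
{"fn": "step_arm", "kwargs": {
  "deltas": [1,0,0,0,0,1,0,0,0,0,1,0,0,0,0]
}}

```text
clock: 5.93
eef_pos: [493.4, -293.1, 42.3]
orientation: [0.274, 1.555, -0.276]
contact_force: [0.2, 0.5, -0.2]
gripper_width: 85.1
```

Run:
```python
from h import *
import pickle
s,p,Rm=st();print(s["clock"],p,s["gripper_width"],s["joint_positions"].round(3));c=get_calibration("wrist");f=grab_frame("wrist")
cv2.imwrite("pics/w4.png",f);pickle.dump((p,Rm,c),open("w4.pkl","wb"))
print((Rm.T@(np.array([493.6,-293.2,-11])-p)/10).round(2),proj(c,(493.6,-293.2,65)))
```

```text
5.9333 [ 493.42027838 -293.12038169   42.26751952] 85.08493246054485 [-0.645  0.462 -0.189  0.921 -0.002 -0.295]
[5.33 0.01 0.03] [281.33148389 263.49959642]
```

View pics/w4.png

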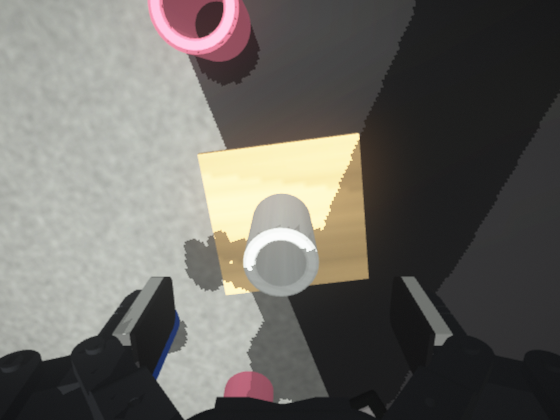

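Run:
```python
from h import *
import pickle
p,Rm,c=pickle.load(open("w2.pkl","rb"))
for q in [(182,283),(259,343),(238,36)]:
    P=onz(c,q,60);print(P.round(1),(Rm.T@(P-[493.6,-293.2,60])).round(1))
P=onz(c,(345,325),48);print("stapler end",P.round(1),(Rm.T@(P-[493.6,-293.2,48])).round(1))
```

```text
[ 535.4 -399.9   60. ] [  0.3 -85.5  76.2]
[ 611.6 -362.3   60. ] [ 1.000e-01 -2.390e+01  1.346e+02]
[ 380.4 -286.4   60. ] [ 1.000e-01 -3.290e+01 -1.085e+02]
stapler end [ 628.6 -288.    48. ] [-1.000e-01  5.170e+01  1.249e+02]
```

Request:
{"fn": "step_arm", "kwargs": {
  "deltas": [1,1.5,0,0,0,1,3,0,0,0,1,3,0,0,0]
}}

```text
clock: 6.23
eef_pos: [491.4, -291.8, 9.7]
orientation: [0.276, 1.56, -0.275]
contact_force: [-0.3, 0.4, -0.0]
gripper_width: 85.2
```

Request:
{"fn": "step_arm", "kwargs": {
  "deltas": [1,1,0,0,0,1,2,0,0,0,1,2,0,0,0,1,2,0,0,0]
}}

```text
clock: 6.57
eef_pos: [490.7, -291.2, -11.0]
orientation: [0.276, 1.561, -0.274]
contact_force: [-0.6, 0.1, 0.5]
gripper_width: 85.4
```

Run:
```python
from h import *
import pickle
s,p,Rm=st();print(s["clock"],p,s["gripper_width"],s["contact_force"]);c=get_calibration("wrist");f=grab_frame("wrist")
cv2.imwrite("pics/w5.png",f);pickle.dump((p,Rm,c),open("w5.pkl","wb"))
g=grab_frame("scene");cv2.imwrite("pics/scene5.png",cv2.resize(g[230:340,100:240],None,fx=5,fy=5,interpolation=cv2.INTER_CUBIC))
```

```text
6.5667 [ 490.68536531 -291.24712665  -10.95625051] 85.44034691735317 [-0.64455656  0.06602919  0.49428267]
```

View pics/w5.png

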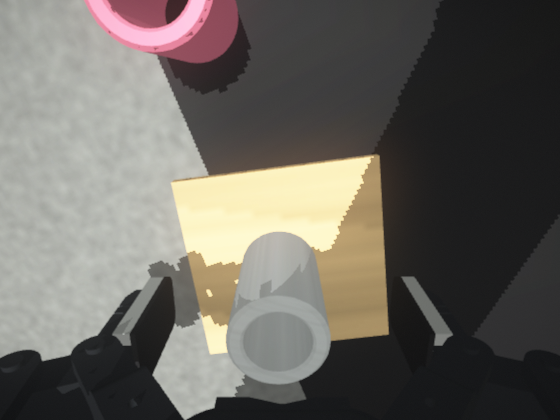

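View pics/scene5.png

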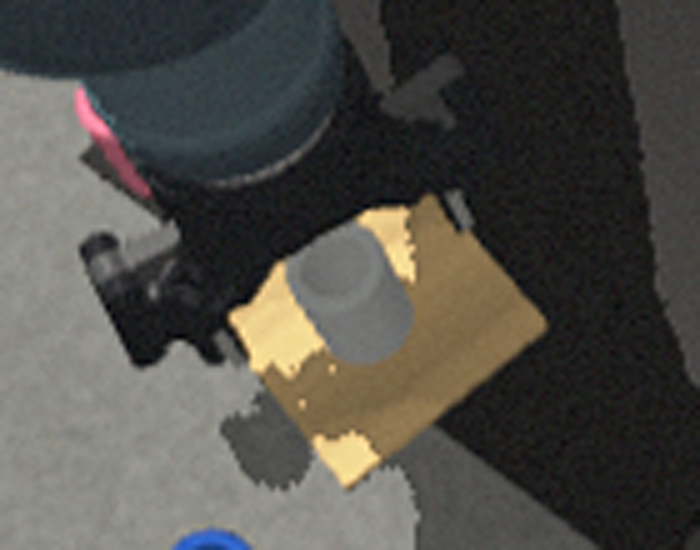

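Request:
{"fn": "step_arm", "kwargs": {
  "deltas": [1,0,-0.1,0.35,0,1,0,-0.1,0.35,0]
}}

```text
clock: 6.83
eef_pos: [495.8, -295.1, -9.1]
orientation: [0.275, 1.557, -0.276]
contact_force: [-0.2, -0.1, 0.3]
gripper_width: 85.7
```

Request:
{"fn": "step_arm", "kwargs": {
  "deltas": [0,0,0,0,0,0,0,0,0,0,0,0,0,0,0,0,0,0,0,0,0,0,0,0,0],
  "newtons": 30
}}

```text
clock: 7.25
eef_pos: [496.0, -295.1, -8.9]
orientation: [0.274, 1.557, -0.276]
contact_force: [1.1, 0.3, 1.6]
gripper_width: 35.0
```

Request:
{"fn": "step_arm", "kwargs": {
  "deltas": [0,0,0,0,0,0,0,0,0,0,0,0,0,0,0,0,0,0,0,0]
}}

```text
clock: 7.58
eef_pos: [495.9, -295.1, -8.9]
orientation: [0.274, 1.557, -0.276]
contact_force: [-0.5, -1.5, 0.7]
gripper_width: 35.3
```

Run:
```python
from h import *
import pickle
s,p,Rm=st();print(s["clock"],p,s["gripper_width"],s["contact_force"]);print(Rm.round(4));c=get_calibration("wrist");f=grab_frame("wrist")
cv2.imwrite("pics/w6.png",f);pickle.dump((p,Rm,c),open("w6.pkl","wb"))
```

```text
7.5833 [ 495.94293782 -295.07755845   -8.92116373] 35.29913878168804 [-0.48955247 -1.537321    0.67309401]
[[-3.400e-03  3.433e-01  9.392e-01]
 [-2.000e-04  9.392e-01 -3.433e-01]
 [-1.000e+00 -1.400e-03 -3.200e-03]]
```

View pics/w6.png

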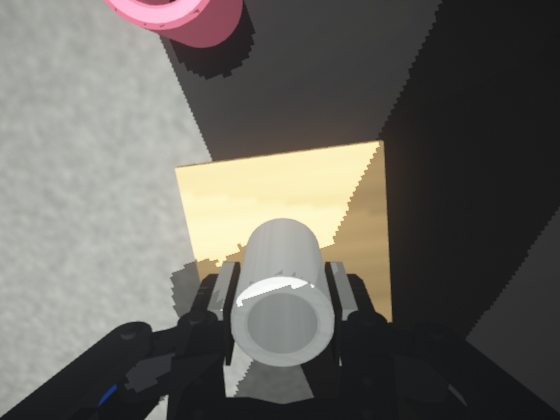

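Run:
```python
from h import *
import pickle
p,Rm,c=pickle.load(open("w6.pkl","rb"))
th=np.linspace(0,2*np.pi,200)
f=cv2.imread("pics/w6.png")
for r in(17.75,18.0):
  for z in(-4,-3,-2,-1,0):
    q=np.array([proj(c,p+Rm@np.array([-73.9,r*np.cos(t),z+r*np.sin(t)])) for t in th])
    b=np.array([proj(c,p+Rm@np.array([-13.9,r*np.cos(t),z+r*np.sin(t)])) for t in th])
    print(r,z,q.min(0).round(1),q.max(0).round(1),b.min(0).round(1))
    if r==18 and z==-3: 
        g=cv2.resize(f,None,fx=4,fy=4,interpolation=cv2.INTER_CUBIC); cv2.polylines(g,[(q*4+2).astype(np.int32)],True,(0,0,255),1);cv2.polylines(g,[(b*4+2).astype(np.int32)],True,(0,255,0),1)
        cv2.imwrite("pics/w6z.png",g[820:1500,880:1400])
```

```text
17.75 -4 [227.9 275.3] [334.1 365.9] [244.9 213. ]
17.75 -3 [228. 278.] [334.  368.3] [245. 215.]
17.75 -2 [228.1 280.8] [333.8 370.6] [245.1 217. ]
17.75 -1 [228.3 283.6] [333.7 372.9] [245.1 219. ]
17.75 0 [228.4 286.3] [333.6 375.2] [245.2 220.9]
18.0 -4 [227.1 274.6] [334.8 366.5] [244.4 212.5]
18.0 -3 [227.3 277.3] [334.7 368.8] [244.5 214.5]
18.0 -2 [227.4 280.1] [334.6 371.2] [244.5 216.5]
18.0 -1 [227.5 282.9] [334.5 373.5] [244.6 218.5]
18.0 0 [227.7 285.6] [334.3 375.8] [244.7 220.4]
```

View pics/w6z.png

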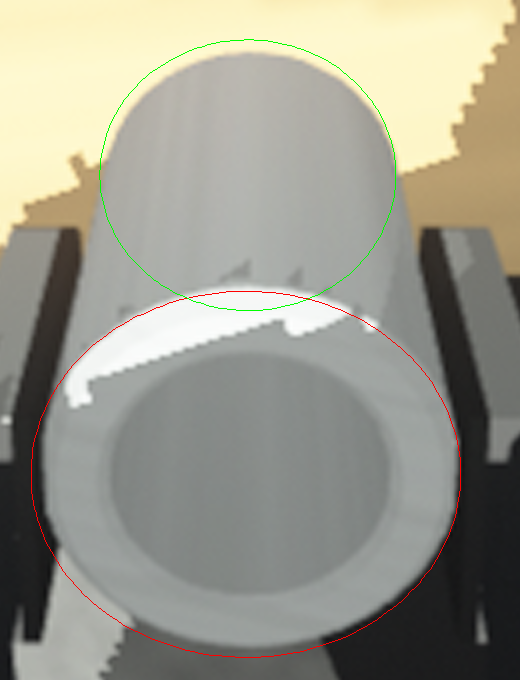

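Request:
{"fn": "step_arm", "kwargs": {
  "deltas": [0,-1.5,0,0,0,0,-4,0,0,0,0,-6.5,0,0,0,0,-6.5,0,0,0,0,-6.5,0,0,0]
}}

```text
clock: 8.05
eef_pos: [497.5, -296.0, 57.5]
orientation: [0.273, 1.553, -0.277]
contact_force: [0.0, -0.4, -1.6]
gripper_width: 35.3
```

Request:
{"fn": "step_arm", "kwargs": {
  "deltas": [0,0,4,-2.2,0,0,0,8,-4.4,0,0,0,11.5,-6.3,0,0,0,15,-8.3,0,0,0,15,-8.3,0]
}}

```text
clock: 8.47
eef_pos: [466.0, -119.5, 54.7]
orientation: [0.273, 1.562, -0.269]
contact_force: [-0.0, 0.5, 0.3]
gripper_width: 35.3
```

Run:
```python
from h import *
s,p,Rm=st();print(s["clock"],p,s["gripper_width"],s["contact_force"]);print(Rm.round(4))
print((Rm.T@(np.array([443.5,45.7,p[2]])-p)/10).round(2))
```

```text
8.4667 [ 465.99026253 -119.47710181   54.73389829] 35.25613365405973 [-0.04935358  0.46876727  0.26388248]
[[-7.700e-03  3.379e-01  9.411e-01]
 [ 3.600e-03  9.412e-01 -3.379e-01]
 [-1.000e+00  8.000e-04 -8.400e-03]]
[ 0.08 14.79 -7.7 ]
```

Request:
{"fn": "step_arm", "kwargs": {
  "deltas": [0,0,4,-2.1,0,0,0,8,-4.2,0,0,0,11.5,-6,0,0,0,14.8,-7.7,0,0,0,14.8,-7.7,0]
}}

```text
clock: 8.88
eef_pos: [440.1, 50.8, 54.0]
orientation: [0.27, 1.567, -0.263]
contact_force: [-0.1, -0.2, -0.2]
gripper_width: 35.3
```

Request:
{"fn": "step_arm", "kwargs": {
  "deltas": [0,0,0,0,0,0,0,0,0,0]
}}

```text
clock: 9.05
eef_pos: [438.5, 51.3, 52.8]
orientation: [0.268, 1.57, -0.262]
contact_force: [-1.0, 0.7, -1.2]
gripper_width: 35.0
```

Run:
```python
from h import *
import pickle
s,p,Rm=st();print(s["clock"],p,s["gripper_width"],s["contact_force"]);print(Rm.round(4))
c=get_calibration("wrist");f=grab_frame("wrist")
cv2.imwrite("pics/w7.png",f);pickle.dump((p,Rm,c),open("w7.pkl","wb"))
print((Rm.T@(np.array([443.5,45.7,p[2]])-p)/10).round(2))
g=grab_frame("scene");cv2.imwrite("pics/scene7.png",g)
```

```text
9.05 [438.48171545  51.28984182  52.79215564] 34.9775930643884 [-1.03270601  0.71749999 -1.1871184 ]
[[-0.015   0.3303  0.9437]
 [ 0.0063  0.9439 -0.3303]
 [-0.9999  0.001  -0.0162]]
[-0.01 -0.36  0.66]
```

View pics/w7.png

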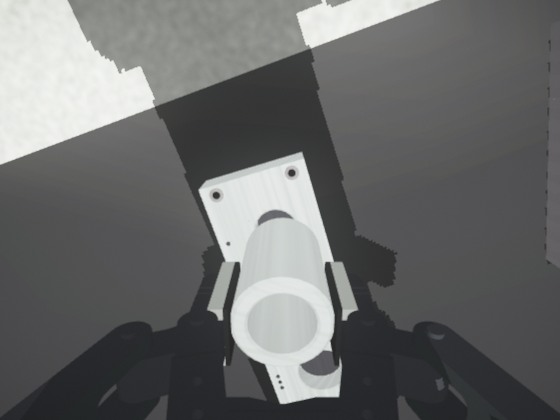

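View pics/scene7.png

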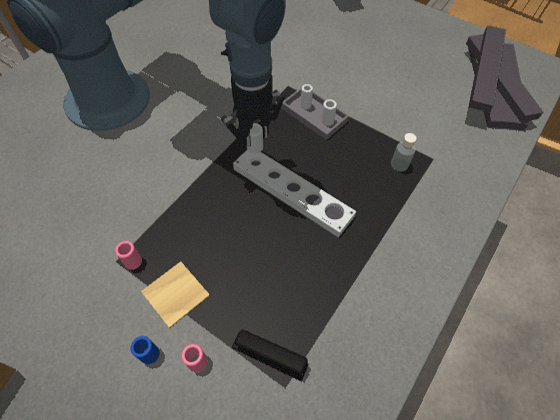

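```bash
cat >> h.py <<'E'
FOOT=np.array([-13.9,0,-3.])
P1=np.array([440.7,46.7]);U=np.array([np.cos(-.0425),np.sin(-.0425)])
def pk(i): return P1+54*(i-1)*U
def rep(i,h,dx=0,dy=0):
    s,p,Rm=st();ft=p+Rm@FOOT
    t=np.array([*(pk(i)+[dx,dy]),24+h])
    print("t",round(s["clock"],2),"tcp",p.round(1),"w",round(s["gripper_width"],1),"F",np.round(s["contact_force"],1),"xax",Rm[:,0].round(3),"yaw",round(np.arctan2(Rm[1,1],Rm[0,1]),3))
    print("foot",ft.round(1),"foot-pocket",(ft-[*pk(i),24]).round(1),"delta cm to target",(Rm.T@(t-ft)/10).round(2))
E
python3 -c "
from h import *
rep(1,8)"
```

```text
t 9.15 tcp [439.8  49.8  53.4] w 35.3 F [ 0.5 -0.5 -1.3] xax [-0.013  0.006 -1.   ] yaw 1.231
foot [437.2  50.7  67.3] foot-pocket [-3.5  4.  43.3] delta cm to target [ 3.52 -0.27  0.52]
```

Request:
{"fn": "step_arm", "kwargs": {
  "deltas": [0,1,-0.2,0.4,0,0,2.2,-0.27,0.5,0,0,3.2,-0.27,0.5,0,0,3.2,-0.27,0.5,0,0,3.2,-0.27,0.5,0]
}}

```text
clock: 9.57
eef_pos: [442.7, 44.5, 20.8]
orientation: [0.272, 1.57, -0.267]
contact_force: [-0.9, -0.3, -0.8]
gripper_width: 35.0
```

```bash
python3 -c "
from h import *
rep(1,0)"
```

```text
t 9.57 tcp [442.7  44.5  20.8] w 35.0 F [-0.9 -0.3 -0.8] xax [-0.015  0.006 -1.   ] yaw 1.229
foot [440.1  45.4  34.8] foot-pocket [-0.6 -1.3 10.8] delta cm to target [1.08 0.14 0.03]
```

Request:
{"fn": "step_arm", "kwargs": {
  "deltas": [0,0.5,0.14,0,0,0,0.8,0.14,0,0,0,0.8,0.14,0,0,0,0.8,0.14,0,0]
}}

```text
clock: 9.9
eef_pos: [443.1, 45.7, 12.9]
orientation: [0.272, 1.57, -0.267]
contact_force: [-0.1, -0.8, 0.1]
gripper_width: 34.9
```

```bash
python3 -c "
from h import *
rep(1,0)
f=grab_frame('wrist');cv2.imwrite('pics/w8.png',f)
f=grab_frame('scene');cv2.imwrite('pics/s8.png',cv2.resize(f[110:220,215:330],None,fx=5,fy=5,interpolation=cv2.INTER_CUBIC))
"
```

```text
t 9.9 tcp [443.1  45.7  12.9] w 34.9 F [-0.1 -0.8  0.1] xax [-0.015  0.006 -1.   ] yaw 1.228
foot [440.5  46.7  26.8] foot-pocket [-0.2 -0.   2.8] delta cm to target [0.28 0.01 0.02]
```

View pics/w8.png

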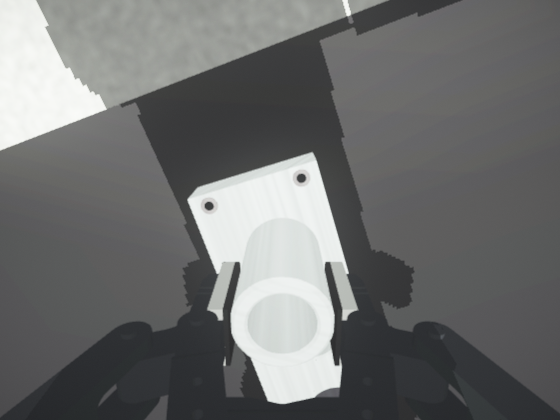

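View pics/s8.png

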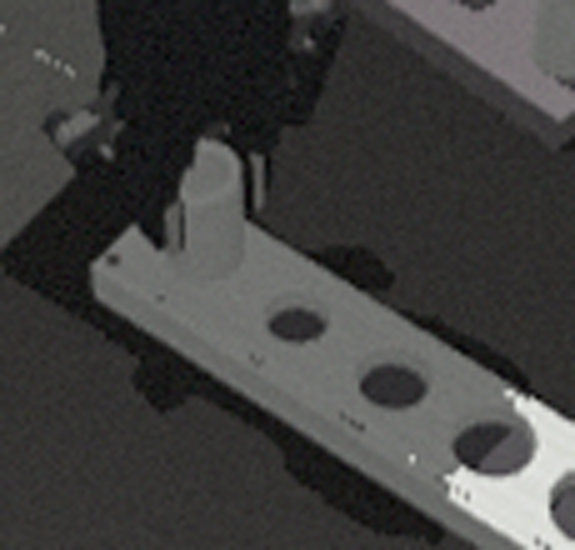

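Request:
{"fn": "step_arm", "kwargs": {
  "deltas": [0,0.15,0,0,0,0,0.3,0,0,0,0,0.4,0,0,0,0,0.4,0,0,0]
}}

```text
clock: 10.33
eef_pos: [443.7, 46.0, 10.1]
orientation: [0.271, 1.568, -0.266]
contact_force: [-3.2, 0.9, 9.9]
gripper_width: 35.1
```

```bash
python3 -c "
from h import *
rep(1,0)"
```

```text
t 10.33 tcp [443.7  46.   10.1] w 35.1 F [-3.2  0.9  9.9] xax [-0.013  0.006 -1.   ] yaw 1.229
foot [441.1  46.9  24. ] foot-pocket [0.4 0.2 0. ] delta cm to target [ 0.   -0.03 -0.03]
```

Request:
{"fn": "step_arm", "kwargs": {
  "deltas": [0,-1,0,0,0,0,-1,0.8,2.5,0,0,-1,1.6,5.1,0,0,-1,1.6,5.1,0,0,-1,1.6,5.1,0]
}}

```text
clock: 10.75
eef_pos: [498.9, 43.8, 19.4]
orientation: [0.271, 1.567, -0.266]
contact_force: [-1.1, -0.5, -0.6]
gripper_width: 35.5
```

Request:
{"fn": "step_arm", "kwargs": {
  "deltas": [0,0,0,0,0]
}}

```text
clock: 10.83
eef_pos: [497.7, 43.9, 18.9]
orientation: [0.271, 1.569, -0.266]
contact_force: [-0.7, 0.1, -1.8]
gripper_width: 35.0
```

```bash
python3 -c "
from h import *
rep(2,0)"
```

```text
t 10.83 tcp [497.7  43.9  18.9] w 35.0 F [-0.7  0.1 -1.8] xax [-0.014  0.006 -1.   ] yaw 1.229
foot [495.1  44.8  32.9] foot-pocket [0.4 0.4 8.9] delta cm to target [ 0.89 -0.06 -0.01]
```

Aligned over pocket 2; touch down.

Request:
{"fn": "step_arm", "kwargs": {
  "deltas": [0,0.4,-0.04,0,0,0,0.6,-0.04,0,0,0,0.8,-0.04,0,0,0,1.0,-0.04,0,0,0,1.0,-0.04,0,0]
}}

```text
clock: 11.25
eef_pos: [496.2, 43.7, 10.0]
orientation: [0.271, 1.57, -0.266]
contact_force: [-5.6, 0.5, 12.3]
gripper_width: 35.4
```

```bash
python3 -c "
from h import *
rep(2,0)"
```

```text
t 11.25 tcp [496.2  43.7  10. ] w 35.4 F [-5.6  0.5 12.3] xax [-0.015  0.005 -1.   ] yaw 1.229
foot [493.6  44.6  24. ] foot-pocket [-1.1  0.2 -0. ] delta cm to target [-0.01  0.02  0.11]
```

Request:
{"fn": "step_arm", "kwargs": {
  "deltas": [0,-1,0,0,0,0,-1,0.8,2.5,0,0,-1,1.6,5.2,0,0,-1,1.6,5.2,0,0,-1,1.6,5.2,0]
}}

```text
clock: 11.67
eef_pos: [551.8, 41.1, 19.1]
orientation: [0.271, 1.569, -0.266]
contact_force: [-0.4, -0.3, -0.3]
gripper_width: 35.4
```

Request:
{"fn": "step_arm", "kwargs": {
  "deltas": [0,0,0,0,0]
}}

```text
clock: 11.75
eef_pos: [550.5, 41.2, 18.5]
orientation: [0.271, 1.571, -0.267]
contact_force: [-0.4, 0.6, -0.9]
gripper_width: 35.5
```

```bash
python3 -c "
from h import *
rep(3,0)"
```

```text
t 11.75 tcp [550.5  41.2  18.5] w 35.5 F [-0.4  0.6 -0.9] xax [-0.016  0.006 -1.   ] yaw 1.229
foot [547.9  42.1  32.5] foot-pocket [-0.7  0.   8.5] delta cm to target [0.84 0.02 0.09]
```

Request:
{"fn": "step_arm", "kwargs": {
  "deltas": [0,0.4,0.02,0.1,0,0,0.6,0.02,0.13,0,0,0.75,0.02,0.13,0,0,0.95,0.02,0.13,0,0,0.95,0.02,0.13,0]
}}

```text
clock: 12.17
eef_pos: [550.5, 41.1, 9.7]
orientation: [0.271, 1.572, -0.267]
contact_force: [-3.3, 0.7, 6.3]
gripper_width: 35.3
```

```bash
python3 -c "
from h import *
rep(3,0)
f=grab_frame('scene');cv2.imwrite('pics/s9.png',cv2.resize(f[110:240,215:365],None,fx=5,fy=4.5,interpolation=cv2.INTER_CUBIC))
"
```

```text
t 12.17 tcp [550.5  41.1   9.7] w 35.3 F [-3.3  0.7  6.3] xax [-0.017  0.006 -1.   ] yaw 1.229
foot [547.9  42.   23.6] foot-pocket [-0.7 -0.1 -0.4] delta cm to target [-0.04  0.03  0.06]
```

View pics/s9.png

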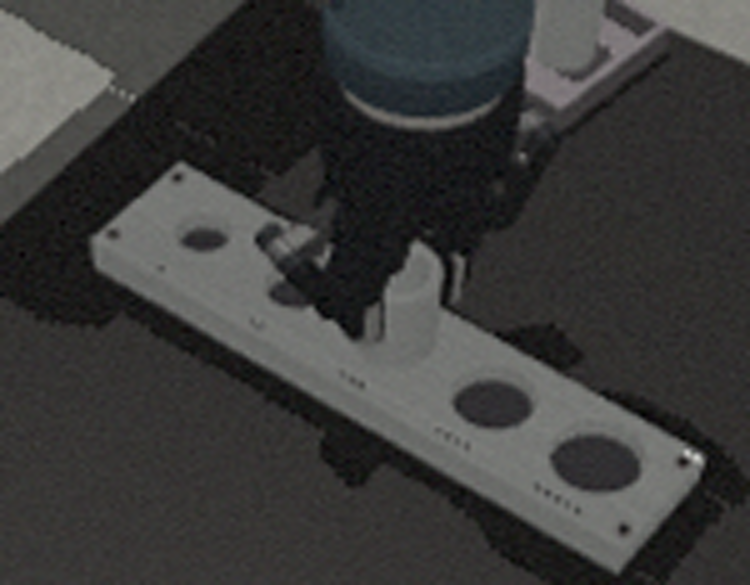

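Request:
{"fn": "step_arm", "kwargs": {
  "deltas": [0,0.15,0.03,0.06,0,0,0.2,0.03,0.06,0,0,0.2,0.03,0.06,0]
}}

```text
clock: 12.47
eef_pos: [550.5, 41.1, 9.5]
orientation: [0.27, 1.572, -0.267]
contact_force: [-6.3, -0.4, 14.7]
gripper_width: 35.1
```

```bash
python3 -c "
from h import *
rep(3,0)"
```

```text
t 12.47 tcp [550.5  41.1   9.5] w 35.1 F [-6.3 -0.4 14.7] xax [-0.017  0.005 -1.   ] yaw 1.229
foot [547.9  42.1  23.5] foot-pocket [-0.7 -0.  -0.5] delta cm to target [-0.05  0.03  0.06]
```

Request:
{"fn": "step_arm", "kwargs": {
  "deltas": [0,-1,0,0,0,0,-1,0.8,2.5,0,0,-1,1.58,5.15,0,0,-1,1.58,5.15,0,0,-1,1.58,5.15,0]
}}

```text
clock: 12.88
eef_pos: [605.4, 38.6, 18.4]
orientation: [0.271, 1.571, -0.267]
contact_force: [-0.1, 0.3, -0.4]
gripper_width: 35.2
```

Request:
{"fn": "step_arm", "kwargs": {
  "deltas": [0,0,0,0,0]
}}

```text
clock: 12.97
eef_pos: [604.1, 38.7, 17.9]
orientation: [0.27, 1.573, -0.267]
contact_force: [0.0, 1.1, -0.2]
gripper_width: 35.1
```

```bash
python3 -c "
from h import *
rep(4,0,-.6,0)"
```

```text
t 12.97 tcp [604.1  38.7  17.9] w 35.1 F [ 0.   1.1 -0.2] xax [-0.018  0.005 -1.   ] yaw 1.229
foot [601.5  39.7  31.8] foot-pocket [-1.  -0.1  7.8] delta cm to target [0.78 0.03 0.05]
```

Request:
{"fn": "step_arm", "kwargs": {
  "deltas": [0,0.4,0.02,0.1,0,0,0.6,0.02,0.15,0,0,0.8,0.02,0.15,0,0,1.0,0.02,0.15,0,0,1.0,0.02,0.15,0]
}}

```text
clock: 13.38
eef_pos: [604.6, 38.5, 7.3]
orientation: [0.27, 1.574, -0.267]
contact_force: [0.2, -0.4, -0.5]
gripper_width: 35.3
```

```bash
python3 -c "
from h import *
rep(4,-2,-.6,0)"
```

```text
t 13.38 tcp [604.6  38.5   7.3] w 35.3 F [ 0.2 -0.4 -0.5] xax [-0.019  0.005 -1.   ] yaw 1.229
foot [602.   39.4  21.2] foot-pocket [-0.5 -0.4 -2.8] delta cm to target [-0.08  0.04 -0.02]
```

Request:
{"fn": "step_arm", "kwargs": {
  "deltas": [0,0.2,0,0,0,0,0.4,0,0,0,0,0.6,0,0,0,0,0.6,0,0,0]
}}

```text
clock: 13.72
eef_pos: [604.1, 38.5, 0.7]
orientation: [0.27, 1.575, -0.268]
contact_force: [0.3, 0.5, -0.3]
gripper_width: 35.6
```

```bash
python3 -c "
from h import *
rep(4,-14,-.6,0)"
```

```text
t 13.72 tcp [604.1  38.5   0.7] w 35.6 F [ 0.3  0.5 -0.3] xax [-0.02   0.005 -1.   ] yaw 1.229
foot [601.5  39.5  14.7] foot-pocket [-1.  -0.4 -9.3] delta cm to target [0.47 0.05 0.04]
```

Request:
{"fn": "step_arm", "kwargs": {
  "deltas": [0,0.2,0.02,0.06,0,0,0.35,0.02,0.06,0,0,0.5,0.02,0.06,0,0,0.6,0.02,0.06,0,0,0.6,0.02,0.06,0]
}}

```text
clock: 14.13
eef_pos: [604.4, 38.7, -3.8]
orientation: [0.27, 1.575, -0.267]
contact_force: [-4.6, 0.7, 9.4]
gripper_width: 35.1
```

```bash
python3 -c "
from h import *
rep(4,-14,-.6,0)"
```

```text
t 14.13 tcp [604.4  38.7  -3.8] w 35.1 F [-4.6  0.7  9.4] xax [-0.02   0.005 -1.   ] yaw 1.229
foot [601.9  39.6  10.1] foot-pocket [ -0.7  -0.2 -13.9] delta cm to target [0.01 0.02 0.  ]
```

Request:
{"fn": "step_arm", "kwargs": {
  "deltas": [0.55,0,0,0,0,0.7,0,0,0,0,0.9,0,0,0,0,1,0,0,0,0,1,0,0,0,0]
}}

```text
clock: 14.55
eef_pos: [604.5, 38.6, -4.1]
orientation: [0.27, 1.575, -0.268]
contact_force: [-0.8, -0.8, -0.5]
gripper_width: 85.7
```

Request:
{"fn": "step_arm", "kwargs": {
  "deltas": [1,0,0,0,0,1,0,0,0,0,1,0,0,0,0]
}}

```text
clock: 14.8
eef_pos: [604.4, 38.6, -4.2]
orientation: [0.27, 1.575, -0.268]
contact_force: [-0.0, 0.8, 0.8]
gripper_width: 85.6
```

```bash
python3 -c "
from h import *
rep(4,-14)
f=grab_frame('wrist');cv2.imwrite('pics/w10.png',f)"
```

```text
t 14.8 tcp [604.4  38.6  -4.2] w 85.6 F [-0.   0.8  0.8] xax [-0.02   0.005 -1.   ] yaw 1.229
foot [601.9  39.5   9.7] foot-pocket [ -0.7  -0.3 -14.3] delta cm to target [-0.03  0.05  0.06]
```

View pics/w10.png

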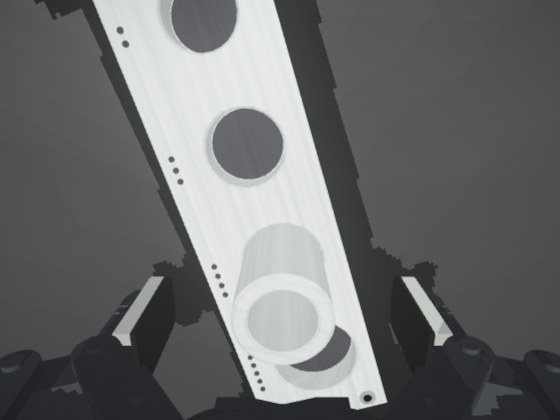

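Released; the bush stands in the 4-mark pocket, clear of the open fingers. Lift up.

Request:
{"fn": "step_arm", "kwargs": {
  "deltas": [1,-2,0,0,0,1,-5,0,0,0,1,-9,0,0,0,1,-13,0,0,0,1,-15,0,0,0]
}}

```text
clock: 15.27
eef_pos: [609.7, 37.8, 151.1]
orientation: [0.271, 1.568, -0.267]
contact_force: [0.6, -0.3, -0.1]
gripper_width: 85.6
```

Request:
{"fn": "step_arm", "kwargs": {
  "deltas": [1,0,0,-8,0,1,0,0,-8,0,1,0,0,-8,0,1,0,0,-8,0]
}}

```text
clock: 15.6
eef_pos: [531.8, 65.2, 152.2]
orientation: [0.269, 1.57, -0.266]
contact_force: [0.3, -0.1, 1.1]
gripper_width: 85.0
```

```bash
python3 -c "
from h import *
s,p,Rm=st();print(s['clock'],p,s['contact_force'])
c=get_calibration('wrist');f=grab_frame('wrist');cv2.imwrite('pics/w11.png',f)
g=grab_frame('scene');cv2.imwrite('pics/s11.png',g)
for z in(70,65): print(z,proj(c,(*(pk(4)),z)))
"
```

```text
15.6 [531.80123929  65.15734657 152.18579725] [ 0.27192848 -0.10900949  1.0954841 ]
70 [281.65847679 290.28113648]
65 [281.67696231 287.09453607]
```

View pics/w11.png

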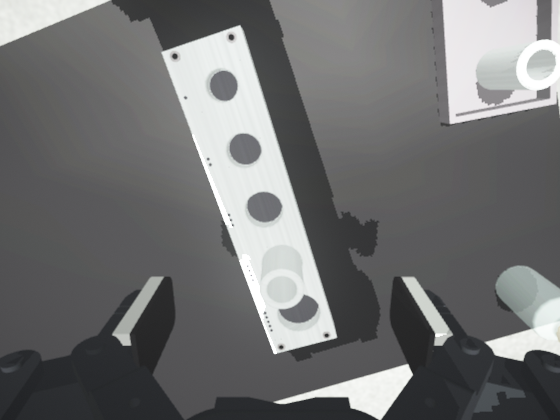

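View pics/s11.png

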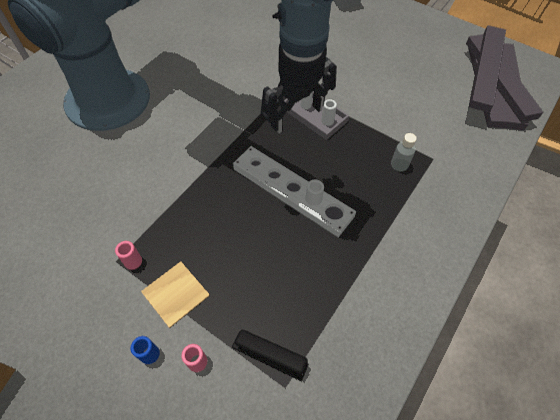

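Request:
{"fn": "step_arm", "kwargs": {
  "deltas": [1,0,0,0,0,1,0,0,0,0]
}}

```text
clock: 15.87
eef_pos: [536.3, 64.1, 152.6]
orientation: [0.271, 1.566, -0.267]
contact_force: [-0.1, 0.4, -0.6]
gripper_width: 85.5
```

```bash
python3 -c "
from h import *
print(robot.finish_job(),robot.observe()['clock'])"
```

```text
the job is handed in; nothing more can be done
the job is handed in; nothing more can be done
```

The bush from the offcut is size 4. It stands fully home in the pocket with four punch marks, and I handed the job in at about 16 s of the 70 s allowed.

| Pocket | Result | Vertical force |
|---|---|---|
| 1 | Stopped at the bar's top face | about 10 N |
| 2 | Stopped at the bar's top face | about 12 N |
| 3 | Stopped with the foot about 0.5 mm below the bar's top face | about 15 N |
| 4 | Slid in freely and reached the floor, 13.9 mm down by the arm's reading | about 9 N at the floor |

- **After release:** the wrist camera put the bush's top rim within about 2 pixels of where it should be when seated. The scene camera also showed it standing in pocket 4, and the open gripper was well clear. I touched nothing in the tray and none of the other things on the bench.
- **First grasp missed:** the fingers closed above the bush without moving it. The camera pictures showed the fingertips about 42 mm behind the reported tool point, so I grasped again that much lower.
- **Diameter:** the gripper read about 35.2 mm across the bush, a little under the roughly 36 mm expected for pocket 4. It still rules out pocket 3, which is 33 mm.
- **Tilt:** the tool had drifted to about 1° off vertical by the insertion. It did not hinder the fit, and the bush looked upright once released.

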